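# Start the last self-tapping screw in an enclosure lid

### The job

One corner of the grey enclosure's lid still lacks its screw: take the loose wing-head self-tapping screw from the aluminium stand, put it upright into the empty pilot hole until its tip meets the plastic, then push down firmly (15 to 20 N) and keep pushing while you turn it clockwise, so that it cuts its first thread and goes in 4 mm deeper. Never press harder on the enclosure than 25 N, or the boss cracks; at the end let go and leave the screw standing upright in its hole.

Things in the scene. Friction and masses are not known exactly. Their poses are not given: they have to be found in the camera images.
- screw_wing (a point): Centre of the loose screw's wing, a black flat paddle 32 mm long (this point's x axis), 10 mm thick (its y axis; grip across it) and 30 mm high, 34 to 64 mm above the tip. The centre lies 49 mm above the tip; z axis up from tip to head. The screw stands upright and loose in the stand's hole, flange on the stand's top
- screw_tip (a point): Tip of the loose screw, on its axis, 49 mm below the wing's centre
- wing_screw: The whole loose screw, 64 mm long, 35 to 70 g; origin at its tip, x along the paddle, z from tip to head. Steel shank 10 mm in diameter and 24 mm long with rounded tip, then a flange 18 mm in diameter and 3 mm thick, a neck 10 mm in diameter and 7 mm long, and the paddle
- stand: Fixed aluminium block 60 x 90 x 30 mm high (x, y, z) with two 13.5 mm through holes at y = +22 mm (holds the loose screw) and y = -22 mm (empty); origin at the centre of its underside
- enclosure: Fixed grey plastic enclosure 150 x 110 x 40 mm high (x, y, z), two cable glands on its -y side; origin at the centre of its underside. Four corner holes, 58 mm (x) and 40 mm (y) from its centre: three hold fixed screws like the loose one, flange on the lid, paddles reaching 40 mm above it (nearest 80 mm from the empty hole); the +x +y one is empty
- pilot_hole (a point): Centre of the empty hole's mouth, on the lid's top 40 mm above the bench; z up. The hole is 11.5 mm wide; the tip meets plastic about 15 mm below the mouth: find it by feel, it is hard, so each millimetre pushed too deep adds about 10 to 20 N
- thread (a joint): Depth of thread the screw has cut, m: 0 at the start, at most 0.009. Grows 6 mm per full turn clockwise seen from above (coarse twin-start thread), but only while the tip is pressed: below about 8 to 13 N the screw merely spins, and pressing without turning cuts nothing. Stays when the screw is let go or regripped
Things that resemble listed ones, but are neither listed nor needed, are in the scene too. There is more than one size of the wing_screw; the one meant has the size given above. There is more than one size of the enclosure; the job needs the larger.

How it is judged:
By the outcome, as a careful person would: the job done as asked, in the order asked, and still so for the second after the job is handed in, with the robot touching nothing.
It also fails if it takes over 72 s, if anything falls off the work surface, if the arm or the gripper's body presses on something with over 40 N, if the wrist force passes 120 N, or if a joint passes its speed limit or range.

### The arm

A 7-joint arm with a two-finger parallel gripper is mounted at the origin on a cart in front of the work surface, level with it; the furniture and walls round the work are solid. World frame = base frame: x ahead of the robot, y to its left, z up, the work surface at z = 0. Lengths are in m, angles in rad, forces in N, time in s.
With the tool pointing down it reaches from about 0.4 to 0.85 m from the base axis. Payload 4.5 kg.
Tool frame: the origin (TCP) lies midway between the tips of the shut fingers; the grasp point (between the pads) lies 19 mm behind it; z points along the fingers, y is the line along which they close (so a half turn about z gives the same grasp; the last joint's range is limited). The gripper opens to 85 mm and grips with 20 to 120 N. Pads are 22 mm wide; open, the fingers measure 114 mm over their backs; the gripper's body (76 mm by 85 mm) begins 54 mm behind the grasp point. The pads swing forward as they close: fully open they stand 13 mm farther back than shut.
Start: joints at [-1.229, 0.689, -0.195, 1.565, 0.157, 0.902, -0.215], TCP at [0.189, 0.596, 0.231] pointing down, gripper open.
Joint ranges: [-3.01, 3.01], [-0.46, 2.08], [-1.47, 1.51], [0.13, 2.56], [-1, 4.14], [0.04, 2.09], [-2.66, 2.66]. Speed limits (rad/s): [2.57, 2.57, 3.14, 3.14, 3.14, 3.14, 3.14].

### API

Orientations are given as a unit quaternion [x, y, z, w].
In Python, from workcell import robot gives the robot as it stands.
- The arm moves only by the tool drive_tool, never from a script. Its argument "rows" is text: rows parted by semicolons, each of 7 numbers parted by spaces: the closure, from 0 (fully open) to 1 (shut), then the shift along the world's x, y, z in cm, then the turn, a rotation vector about the world's x, y, z in degrees. A call has 1 to 12 rows; each row shifts and turns the commanded pose from where the row before left it; what a row does not reach is not made up. A row lasts 1/12 s, in which the tool goes at most 41.7 mm and 7.16 degrees, less where a joint would pass 70% of its speed; a pose out of reach is approached as far as the arm can. A call is refused whole if a number of a shift passes 4.17 or a number of a turn 7.16, either way. A call with a gripper value outside its range is refused whole. The fingers move at their own pace and stop on an object; "grip_force" is the grip in N (left out, the last holds). Time passes only in rows, so rows that do not move let the fingers close. It gives the time, the measured TCP pose, the force, the opening and the grip force at its end, in the units of the state.
- robot.state(): the state, without advancing time (a new reading comes with each control period).
- robot.read_camera(name): name is "side" or "top"; returns the picture (384x512x3 uint8, blue, green, red); there is no depth.
- robot.get_calibration(name): a dict with "intrinsics" (3x3 intrinsics, pixels), "rvec" (rotation vector, rad) and "tvec" (3), from world to camera coordinates, as OpenCV has them. Camera axes: x right, y down, z forward; pixel columns grow to the right and rows downward; lengths in m; the calibration is good to about 2 mm. A picture is of the moment at which its call begins. get_calibration takes no time and is no camera call.
- robot.job_done(): hands the job in; it is judged then, once.
The state is a dict: "time_s": time; "joint_positions": joint angles; "qvel": joint speeds; "joint_torque": joint torques, N m; "position": TCP position; "ee_rot": TCP orientation; "ft_force": force on the tool from outside, world axes, zero at the start; "torque": the same for the moment, N m; "width": finger opening in m; "finger_force": force on a finger pad.
Only numpy, scipy, OpenCV 4.12 (cv2) and the standard library are available. Lean on these libraries where they do the work, as an engineer would, in place of code of your own. Each camera call takes 0.05 s, during which the arm holds its last target. There are 200 camera calls.

## Working session

There is one attempt and no reset: what is moved stays moved. The work goes in short steps, Python scripts to look and compute and a tool call to move; the robot and the scene stay as the last step left them, time stands still between calls to the robot, and variables do not carry over. Pictures are saved under pics/ and viewed, at most 10 in all, crops included, and the job is handed in when it is done.

Besides the shell and the picture viewer there is one more tool, called after "Request:" in YAML: its name, and indented under it one key for each argument. drive_tool: Moves the arm, as the interface text tells. Its arguments: {"type":"object","properties":{"rows":{"type":"string"},"grip_force":{"type":"number"}},"required":["rows"]}

```bash
mkdir -p pics
cat > h.py <<'E'
import numpy as np, cv2
from workcell import robot
def cal(n):
    c=robot.get_calibration(n); return np.array(c["intrinsics"],float),np.array(c["rvec"],float),np.array(c["tvec"],float)
def proj(n,P):
    K,r,t=cal(n); return cv2.projectPoints(np.array(P,float).reshape(-1,3),r,t,K,None)[0].reshape(-1,2)
def ray(n,uv):
    K,r,t=cal(n); R=cv2.Rodrigues(r)[0]; d=R.T@np.linalg.inv(K)@np.array([uv[0],uv[1],1.]); return -R.T@t.ravel(),d
def atz(n,uv,z):
    o,d=ray(n,uv); return o+d*(z-o[2])/d[2]
E
python3 - <<'E'
from h import *
for n in("top","side"):
    cv2.imwrite(f"pics/{n}0.png",cv2.resize(robot.read_camera(n),None,fx=1.5,fy=1.5,interpolation=2)); print(n,ray(n,(256,192)))
s=robot.state();print({k:np.round(v,3) for k,v in s.items()})
E
```

```text
top (array([ 0.42257569, -0.01581432,  0.99899481]), array([ 0.11922374,  0.04357985, -0.99200343]))
side (array([-0.0045805 , -0.83683029,  0.88692343]), array([ 0.39939408,  0.66130476, -0.6349693 ]))
{'time_s': np.float64(0.1), 'joint_positions': array([-1.229,  0.69 , -0.195,  1.566,  0.157,  0.903, -0.215]), 'qvel': array([ 0.   , -0.001,  0.   , -0.003, -0.001, -0.001, -0.001]), 'joint_torque': array([-3.0000e-03, -5.4061e+01, -1.2710e+00, -1.5899e+01,  9.0000e-03,
        4.0000e-03,  0.0000e+00]), 'position': array([0.189, 0.595, 0.231]), 'ee_rot': array([ 0.153,  0.988, -0.001, -0.   ]), 'ft_force': array([0.035, 0.654, 0.003]), 'torque': array([-0.003, -0.   , -0.019]), 'finger_force': np.float64(0.0), 'width': np.float64(0.086)}
```

View pics/top0.png

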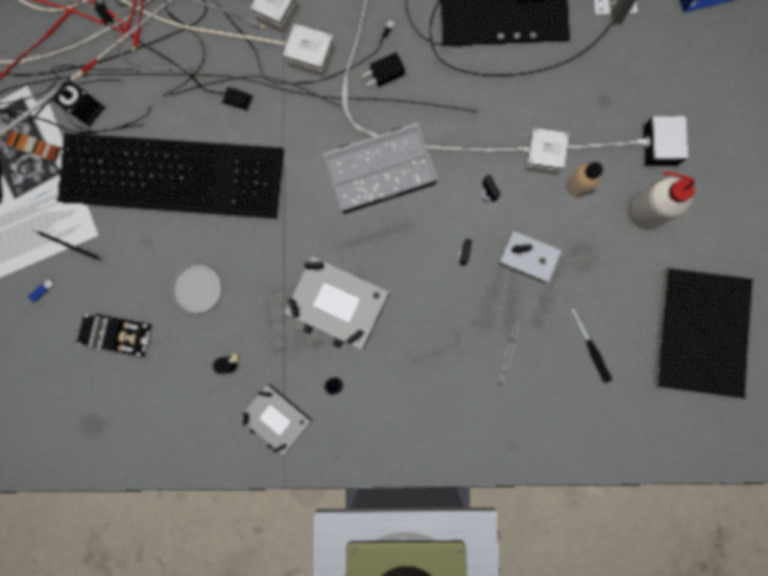

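View pics/side0.png

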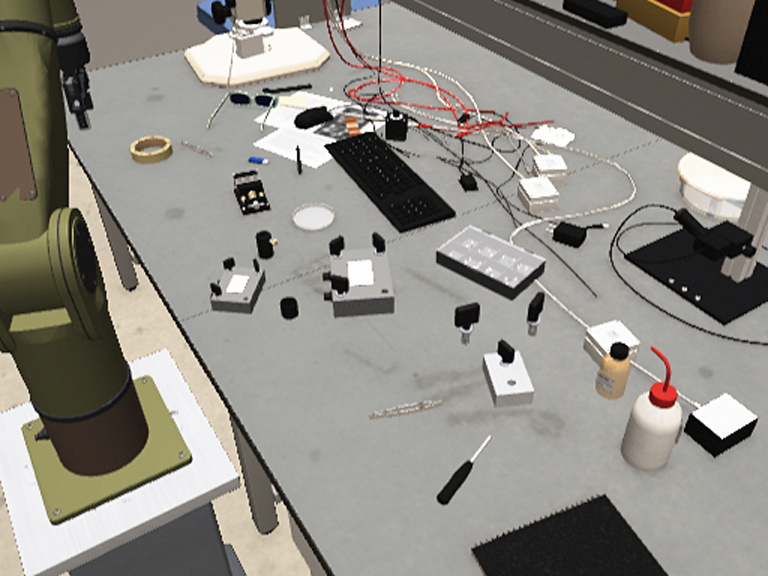

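Top (1.5x) view: enclosures at (337,302), larger, and (275,419), smaller. The wing screws are at (521,248) in the stand, and (466,251) and (490,187) on the bench. The one in the aluminium stand and the larger enclosure fit the description. I'll confirm both in one crop.

Run:
```python
from h import *
t=robot.read_camera("top");s=robot.read_camera("side")
f=lambda i,u,v:cv2.resize(i[v:v+75,u:u+100],(400,300),interpolation=cv2.INTER_CUBIC)
a=np.vstack([np.hstack([f(t,180,160),f(t,295,135)]),np.hstack([f(s,190,145),f(s,285,195)])])
cv2.imwrite("pics/crop.png",a)
```

```text
(no output)
```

View pics/crop.png

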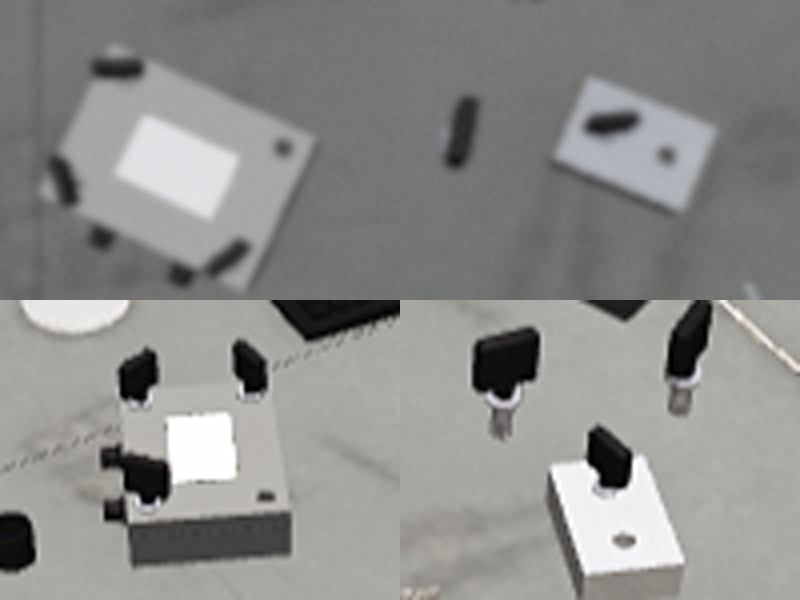

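Confirmed: the screw in the stand (top crop (612,122)) stands by its flange on the aluminium stand. The larger enclosure's empty hole is at top crop (283,148) and side crop (266,496). Now I'll fit the poses.

```bash
cat > fit.py <<'E'
from h import *
from scipy.optimize import least_squares
T=lambda o,p:(o[0]+p[0]/4-.375,o[1]+p[1]/4-.375)
te=[T((180,160),p) for p in[(318,135),(245,290),(45,195),(115,45),(283,148)]]
se=[T((190,145),(p[0],p[1]-300)) for p in[(290,512),(130,520),(120,388),(262,380),(266,496)]]
ts=[T((295,135),(p[0]-400,p[1])) for p in[(590,75),(717,128),(683,212),(553,157),(665,155)]]
ss=[T((285,195),(p[0]-400,p[1]-300)) for p in[(643,455),(685,560),(582,575),(548,470),(625,540)]]
def fit(t,s,L,z,x0):
    L=np.array(L,float)
    def pts(q):
        c,n=np.cos(q[2]),np.sin(q[2]); return np.c_[L@[[c,n],[-n,c]]+q[:2],np.full(len(L),z)]
    for n,m in((("top",),"t"),(("side",),"s"),(("top","side"),"b")):
        f=lambda q:np.concatenate([(proj(k,pts(q))-np.array(t if k=="top" else s)).ravel() for k in n])
        r=least_squares(f,x0,loss="soft_l1"); print(m,np.round(r.x,4),np.round(np.degrees(r.x[2]),1)); print(np.round(r.fun.reshape(-1,2),1).tolist())
    return r.x,pts(r.x)
qe,pe=fit(te,se,[(.075,.055),(.075,-.055),(-.075,-.055),(-.075,.055),(.058,.04)],.04,[.5,.1,-2]);print("hole",pe[-1])
print("hole t/s",atz("top",te[-1],.04),atz("side",se[-1],.04))
qs,ps=fit(ts,ss,[(.03,.045),(.03,-.045),(-.03,-.045),(-.03,.045),(0,-.022)],.03,[.5,-.2,-.4])
c,n=np.cos(qs[2]),np.sin(qs[2]);print("screw hole",qs[:2]+.022*np.array([-n,c]))
print("wing top", atz("top",T((295,135),(212,122)),.07), "side flange",atz("side",T((285,195),(204,190)),.033))
# paddle dir, top crop end points
a,b=[atz("top",T((295,135),p),.07) for p in((190,125),(234,118))];print("paddle",a,b,np.degrees(np.arctan2(*(b-a)[1::-1])),np.linalg.norm(b-a))
E
python3 fit.py
```

```text
t [ 0.5161  0.1094 -2.0251] -116.0
[[0.2, 0.5], [0.6, 0.2], [-1.1, -0.1], [-0.6, -0.4], [0.6, -0.2]]
s [ 0.5149  0.1094 -2.0289] -116.2
[[0.2, -0.6], [-0.7, 0.6], [-0.5, 0.4], [1.6, -0.3], [0.0, -0.2]]
b [ 0.5157  0.1095 -2.0276] -116.2
[[0.1, 0.8], [0.5, 0.4], [-1.1, -0.0], [-0.5, -0.2], [0.6, 0.0], [0.4, -0.7], [-0.4, 0.5], [-0.3, 0.4], [1.7, -0.4], [0.3, -0.3]]
hole [0.5259781  0.03983129 0.04      ]
hole t/s [0.52606153 0.0412823  0.04      ] [0.52474192 0.03914426 0.04      ]
t [ 0.5897 -0.2308 -0.4394] -25.2
[[-0.2, -0.1], [-0.1, 0.1], [-0.3, -0.2], [0.2, -0.0], [0.4, 0.2]]
s [ 0.5878 -0.2328 -0.4198] -24.1
[[-0.2, 0.3], [-0.1, 0.6], [0.7, -0.2], [-0.1, -0.8], [-0.2, -0.0]]
b [ 0.5891 -0.2314 -0.4311] -24.7
[[-0.1, 0.2], [0.2, 0.1], [0.1, -0.1], [0.5, 0.4], [0.7, 0.3], [0.1, -0.1], [-0.2, 0.2], [0.5, -0.8], [0.1, -1.4], [-0.2, -0.6]]
screw hole [ 0.59827323 -0.21145508]
wing top [ 0.59636373 -0.20809774  0.07      ] side flange [ 0.59303004 -0.21621832  0.033     ]
paddle [ 0.59485365 -0.19424061  0.07      ] [ 0.5985128  -0.22197507  0.07      ] -82.48407709954739 0.027974802920352926
```

Request:
drive_tool:
  rows: "0 1.3 -1.5 0 0 0 -2.7;0 2.6 -2.9 0 0 0 -2.7;0 2.6 -2.9 0 0 0 -2.7;0 2.6 -2.9 0 0 0 -2.7;0 2.6 -2.9 0 0 0 -2.7;0 2.6 -2.9 0 0 0 -2.7;0 2.6 -2.9 0 0 0 -2.7;0 2.6 -2.9 0 0 0 -2.7;0 2.6 -2.9 0 0 0 -2.7;0 2.6 -2.9 0 0 0 -2.7;0 2.6 -2.9 0 0 0 -2.7;0 1.8 -2.9 0 0 0 -2.7"
  grip_force: 100

```text
time_s: 1.2
position: [0.4828, 0.2597, 0.2314]
ee_rot: [0.425, 0.905, 0.0, 0.001]
ft_force: [1.2, -0.2, -0.1]
width: 0.0852
finger_force: 0.0
```

Request:
drive_tool:
  rows: "0 0.9 -3.8 0 0 0 -2.7;0 0.9 -3.8 0 0 0 -2.7;0 0.9 -3.8 0 0 0 -2.7;0 0.9 -3.8 0 0 0 -2.7;0 0.9 -3.8 0 0 0 -2.7;0 0.9 -3.8 0 0 0 -2.7;0 0.9 -3.8 0 0 0 -2.7;0 0.9 -3.8 0 0 0 -2.7;0 0.9 -3.8 0 0 0 -2.7;0 0.9 -3.8 0 0 0 -2.7;0 0.9 -3.8 0 0 0 -2.7;0 0 -2 0 0 0 -2.7"

```text
time_s: 2.2
position: [0.58, -0.1828, 0.2313]
ee_rot: [0.662, 0.75, -0.001, 0.002]
ft_force: [0.9, 0.0, -1.0]
width: 0.0854
finger_force: 0.0
```

```bash
cat >> h.py <<'E'
def st():
    s=robot.state(); R=cv2.Rodrigues(np.zeros(3))[0]
    from scipy.spatial.transform import Rotation as Q
    M=Q.from_quat(s["ee_rot"]).as_matrix()
    print("t",round(float(s["time_s"]),2),"p",np.round(s["position"],4),"yang",round(np.degrees(np.arctan2(M[1,1],M[0,1])),1),"z",np.round(M[:,2],3),"q",np.round(s["joint_positions"],2),"F",np.round(s["ft_force"],1),"w",round(float(s["width"]),4),"ff",s["finger_force"])
E
python3 -c "
from h import *
st()"
```

```text
t 2.2 p [ 0.58   -0.1828  0.2313] yang 7.1 z [ 0.002 -0.004 -1.   ] q [ 0.21  0.66  0.04  1.63 -0.03  0.85  0.38] F [ 0.9  0.  -1. ] w 0.0854 ff 0.0
```

Request:
drive_tool:
  rows: "0 0.5 -0.8 -3 0 0 0;0 0.5 -0.8 -3.5 0 0 0;0 0.4 -0.6 -3.5 0 0 0;0 0 0 -2 0 0 0;0 0 0 0 0 0 0;0 0 0 0 0 0 0;0 0 0 0 0 0 0"

```text
time_s: 2.78
position: [0.5944, -0.1983, 0.1127]
ee_rot: [0.659, 0.752, 0.001, 0.001]
ft_force: [0.7, 0.4, 1.0]
width: 0.0855
finger_force: 0.0
```

Run:
```python
from h import *
st()
t=robot.read_camera("top");s=robot.read_camera("side")
f=lambda i,u,v:cv2.resize(i[v:v+150,u:u+100],(400,600),interpolation=cv2.INTER_CUBIC)
cv2.imwrite("pics/ap.png",np.hstack([f(t,295,90),f(s,285,130)]))
```

```text
t 2.78 p [ 0.5944 -0.1983  0.1127] yang 7.6 z [ 0.002 -0.    -1.   ] q [ 0.24  0.84  0.02  1.67 -0.03  0.63  0.4 ] F [0.7 0.4 1. ] w 0.0855 ff 0.0
```

View pics/ap.png

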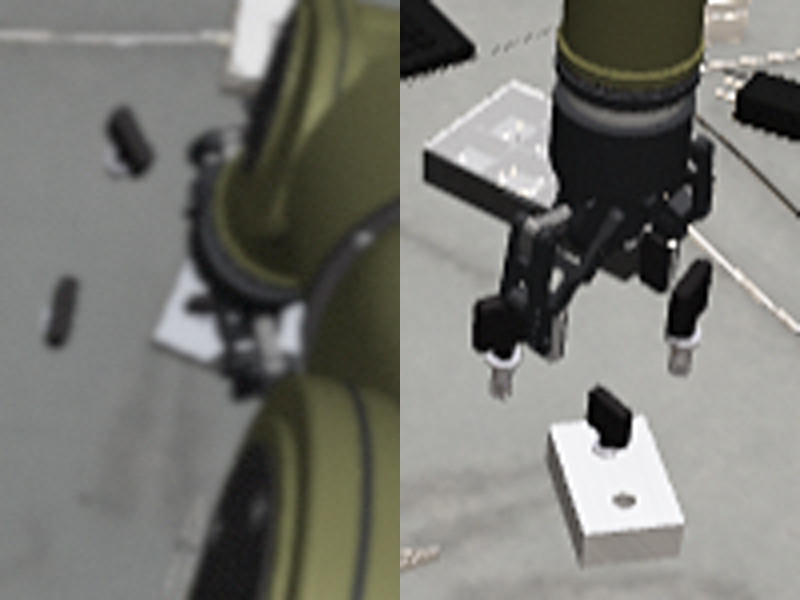

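The side view shows the gripper open above the stand with the paddle at crop (610,418) between the fingers. I need about 1.2 cm more in -y before going down.

Request:
drive_tool:
  rows: "0 0.2 -0.6 0 0 0 0;0 0.1 -0.6 -1 0 0 0;0 0 0 -1.5 0 0 0;0 0 0 -1.5 0 0 0;0 0 0 -1.5 0 0 0;0 0 0 -1 0 0 0;0 0 0 -0.6 0 0 0;0 0 0 0 0 0 0;0 0 0 0 0 0 0"

```text
time_s: 3.63
position: [0.5965, -0.2107, 0.0404]
ee_rot: [0.659, 0.752, 0.0, 0.0]
ft_force: [1.0, -0.2, 0.5]
width: 0.0855
finger_force: 0.0
```

Request:
drive_tool:
  rows: "1 0 0 0 0 0 0;1 0 0 0 0 0 0;1 0 0 0 0 0 0;1 0 0 0 0 0 0;1 0 0 0 0 0 0;1 0 0 0 0 0 0;1 0 0 0 0 0 0;1 0 0 0 0 0 0;1 0 0 0 0 0 0;1 0 0 0 0 0 0;1 0 0 0 0 0 0;1 0 0 0 0 0 0"

```text
time_s: 4.63
position: [0.5968, -0.2104, 0.0407]
ee_rot: [0.659, 0.752, 0.0, 0.0]
ft_force: [-0.1, -0.2, 5.3]
width: 0.0086
finger_force: 98.0
```

```bash
python3 -c "
from h import *
st()"
```

```text
t 4.63 p [ 0.5968 -0.2104  0.0407] yang 7.6 z [ 0.001 -0.    -1.   ] q [ 0.26  0.95  0.01  1.67 -0.02  0.52  0.42] F [-0.1 -0.2  5.3] w 0.0086 ff 97.96801686286926
```

Request:
drive_tool:
  rows: "1 0 0 0.5 0 0 0;1 0 0 1.5 0 0 0;1 0 0 2.5 0 0 0;1 0 0 2.5 0 0 0;1 0 0 2.5 0 0 0;1 0 0 2.0 0 0 0;1 -1.2 3 0.5 0 0 0;1 -1.2 3 0 0 0 0;1 -1 3 0 0 0 0;1 -1 3 0 0 0 0;1 -0.5 2 0 0 0 0;1 0 0 0 0 0 0"

```text
time_s: 5.63
position: [0.5451, -0.0638, 0.1599]
ee_rot: [0.656, 0.755, 0.0, -0.003]
ft_force: [1.0, 0.4, -0.5]
width: 0.0084
finger_force: 98.8
```

Request:
drive_tool:
  rows: "1 -0.5 2 0 0 0 0;1 -1 3 0 0 0 0;1 -0.6 3 0 0 0 0;1 0 2 0 0 0 0;1 0 1 0 0 0 0;1 0 0 0 0 0 0;1 0 0 0 0 0 0;1 0 0 0 0 0 0"

```text
time_s: 6.3
position: [0.5266, 0.0371, 0.1603]
ee_rot: [0.66, 0.751, -0.001, 0.001]
ft_force: [0.4, 0.0, -0.0]
width: 0.0085
finger_force: 98.8
```

Run:
```python
from h import *
st()
s=robot.state();p=s["position"];print(p)
for n in("top","side"):
    print(n,proj(n,[p,p-[0,0,.0347]]))
i=robot.read_camera("side");u,v=proj("side",p-np.array([0,0,.02]))[0].astype(int)
np.save("a.npy",i);print(u,v)
cv2.imwrite("pics/l.png",cv2.resize(i[v-30:v+30,u-40:u+40],(800,600),interpolation=cv2.INTER_CUBIC))
```

```text
t 6.3 p [0.5266 0.0371 0.1603] yang 7.4 z [ 0.    -0.002 -1.   ] q [-0.2   0.67  0.07  1.94 -0.08  0.54  0.05] F [ 0.4  0.  -0. ] w 0.0085 ff 98.84804964065552
[0.52655321 0.03710109 0.16029925]
top [[248.95912086 190.80834509]
 [249.91107072 192.57571381]]
side [[256.32921931 157.55662321]
 [256.55813082 168.45307516]]
256 163
```

View pics/l.png

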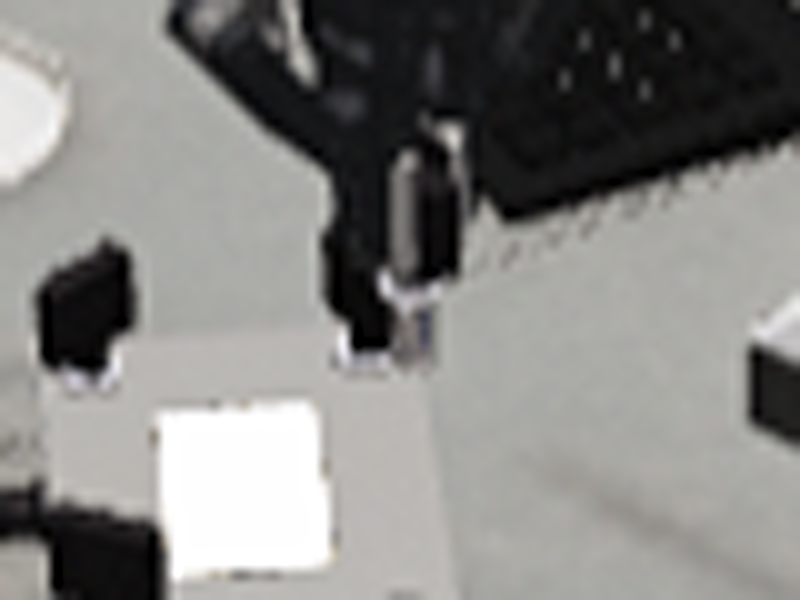

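The shank hangs upright at crop x 396–436 with its tip at y≈365. That is side pixel (257.2, 169.5), about 0.6 px right of prediction. I'll turn counter-clockwise to set up the stroke and compare, which gives the eccentricity.

Request:
drive_tool:
  rows: "1 0 0 0 0 0 5;1 0 0 0 0 0 7;1 0 0 0 0 0 7;1 0 0 0 0 0 7;1 0 0 0 0 0 7;1 0 0 0 0 0 7;1 0 0 0 0 0 7;1 0 0 0 0 0 7;1 0 0 0 0 0 7;1 0 0 0 0 0 7;1 0 0 0 0 0 7;1 0 0 0 0 0 7"

```text
time_s: 7.35
position: [0.5265, 0.0373, 0.1602]
ee_rot: [0.002, 1.0, -0.001, -0.0]
ft_force: [-0.0, -0.1, -1.2]
width: 0.0085
finger_force: 98.8
```

Request:
drive_tool:
  rows: "1 0 0 0 0 0 7;1 0 0 0 0 0 7;1 0 0 0 0 0 7;1 0 0 0 0 0 7;1 0 0 0 0 0 7;1 0 0 0 0 0 7;1 0 0 0 0 0 7;1 0 0 0 0 0 7;1 0 0 0 0 0 0;1 0 0 0 0 0 0;1 0 0 0 0 0 0;1 0 0 0 0 0 0"

```text
time_s: 8.35
position: [0.5264, 0.0391, 0.1603]
ee_rot: [-0.465, 0.885, -0.0, -0.0]
ft_force: [0.8, 0.0, 0.6]
width: 0.0085
finger_force: 98.8
```

Run:
```python
from h import *
st()
p=robot.state()["position"]
print("side",proj("side",[p,p-[0,0,.0347]]),"top",proj("top",[p,p-[0,0,.0347]]))
i=robot.read_camera("side");np.save("b.npy",i);a=np.load("a.npy")
f=lambda i:cv2.resize(i[148:198,240:274],(400,588),interpolation=cv2.INTER_CUBIC)
cv2.imwrite("pics/m.png",np.hstack([f(a),f(i)]))
```

```text
t 8.35 p [0.5264 0.0391 0.1603] yang 145.4 z [ 0. -0. -1.] q [ 0.21  0.73 -0.62  1.92  0.64  0.7   1.74] F [0.8 0.  0.6] w 0.0085 ff 98.81916403770447
side [[255.87080953 157.19897841]
 [256.10738093 168.09096304]] top [[248.10141482 190.89698731]
 [249.08687824 192.66078853]]
```

View pics/m.png

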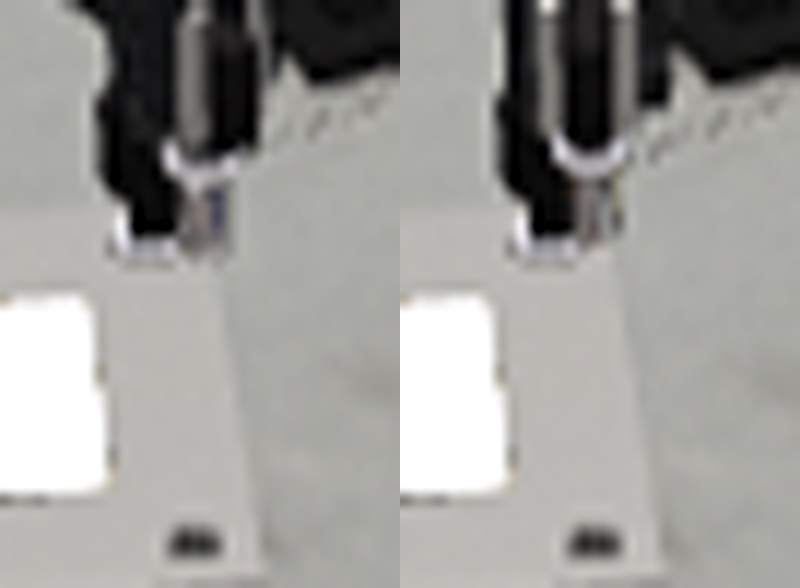

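Run:
```python
from h import *
pA=np.array([.52655,.03710,.1603]);pB=robot.state()["position"]
J=lambda p:np.c_[[(proj("side",p+d)-proj("side",p-d))[0]/.002 for d in np.eye(3)*.001]].T
d=lambda a:np.array([np.cos(np.radians(a)),np.sin(np.radians(a)),0])
off=np.array([0,0,.0347])
# observed shank centre u at mid-shank & tip bottom v
o=lambda x,y:np.array([240+x/11.76-.5,148+y/11.76-.5])
A=o(204,255);B=o(193.5,245)
rA=A-proj("side",pA-off)[0]; rB=B-proj("side",pB-off)[0]
JJ=J(pB-off);print(JJ.round(0),rA,rB)
D=JJ@(d(235.4)-d(97.4)); e=D@(rB-rA)/(D@D); print("e",e,"e from u,v",(rB-rA)/D)
bias=(rA-e*JJ@d(97.4)+rB-e*JJ@d(235.4))/2;print("bias px",bias)
h=o(195,544);print("hole px",h,"hole",atz("side",h,.04),"corrected",atz("side",h-bias,.04),"u-only",atz("side",h-[bias[0],0],.04))
```

```text
[[ 326. -203.   -7.]
 [-126. -192. -308.]] [0.28963497 0.73021517] [-0.11273681  0.3004018 ]
e -0.0012369609853956974 e from u,v [-0.00178134 -0.00106608]
bias px [-0.07309786  0.54963071]
hole px [256.08163265 193.7585034 ] hole [0.52434281 0.03872695 0.04      ] corrected [0.52574787 0.04060352 0.04      ] u-only [0.5245088  0.03861844 0.04      ]
```

Request:
drive_tool:
  rows: "1 -0.17 -0.06 -1 0 0 0;1 0 0 -1.5 0 0 0;1 0 0 -1.5 0 0 0;1 0 0 -1.5 0 0 0;1 0 0 -1.2 0 0 0;1 0 0 -0.8 0 0 0;1 0 0 -0.3 0 0 0;1 0 0 0 0 0 0;1 0 0 0 0 0 0;1 0 0 0 0 0 0"

```text
time_s: 9.23
position: [0.5251, 0.0392, 0.083]
ee_rot: [-0.466, 0.885, -0.0, 0.001]
ft_force: [-0.3, -0.5, -1.3]
width: 0.0081
finger_force: 98.8
```

Run:
```python
from h import *
st()
p=robot.state()["position"]
print(proj("side",[p,p-[0,0,.0347]]))
i=robot.read_camera("side")
cv2.imwrite("pics/n.png",cv2.resize(i[168:208,236:276],(600,600),interpolation=cv2.INTER_CUBIC))
```

```text
t 9.23 p [0.5251 0.0392 0.083 ] yang 145.6 z [ 0.001  0.    -1.   ] q [ 0.13  0.84 -0.5   1.97  0.78  0.53  1.62] F [-0.3 -0.5 -1.3] w 0.0081 ff 98.82016181945801
[[255.95305178 181.10231278]
 [256.17960005 191.19955269]]
```

View pics/n.png

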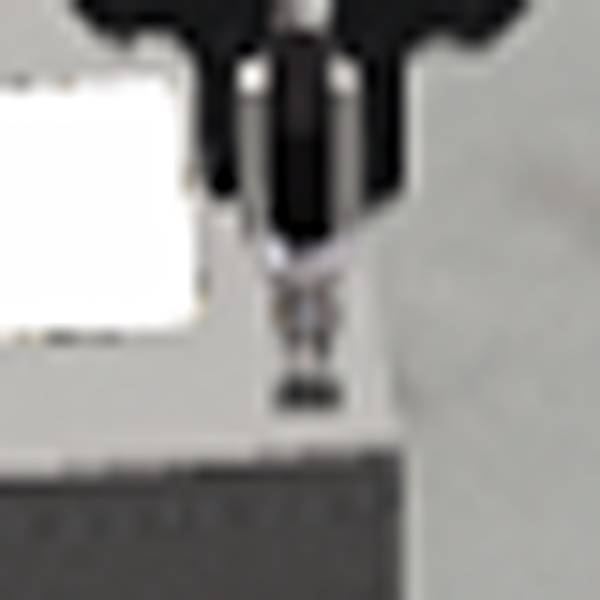

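In the side crop the shank centre is at x≈307 above the hole centre at (308,392), so they are well aligned. I'll descend gently.

Request:
drive_tool:
  rows: "1 0 0 -0.2 0 0 0;1 0 0 -0.2 0 0 0;1 0 0 -0.2 0 0 0;1 0 0 -0.1 0 0 0;1 0 0 -0.1 0 0 0;1 0 0 -0.1 0 0 0;1 0 0 -0.05 0 0 0;1 0 0 0 0 0 0"

```text
time_s: 9.95
position: [0.5246, 0.039, 0.0727]
ee_rot: [-0.466, 0.885, 0.0, -0.0]
ft_force: [1.2, 0.1, -0.3]
width: 0.0082
finger_force: 98.8
```

Request:
drive_tool:
  rows: "1 0 0 -0.1 0 0 0;1 0 0 -0.1 0 0 0;1 0 0 -0.1 0 0 0;1 0 0 0 0 0 0"

```text
time_s: 10.28
position: [0.5245, 0.039, 0.0696]
ee_rot: [-0.466, 0.885, 0.0, -0.0]
ft_force: [0.4, 0.3, 0.3]
width: 0.0085
finger_force: 98.8
```

Request:
drive_tool:
  rows: "1 0 0 -0.1 0 0 0;1 0 0 -0.1 0 0 0;1 0 0 -0.1 0 0 0;1 0 0 0 0 0 0"

```text
time_s: 10.62
position: [0.5245, 0.039, 0.0666]
ee_rot: [-0.466, 0.885, 0.0, -0.0]
ft_force: [0.2, -0.3, 0.1]
width: 0.0083
finger_force: 98.8
```

In the hole: the tip is about 8 mm below the mouth with no side force.

Request:
drive_tool:
  rows: "1 0 0 -0.1 0 0 0;1 0 0 -0.1 0 0 0;1 0 0 -0.1 0 0 0;1 0 0 -0.1 0 0 0;1 0 0 0 0 0 0"

```text
time_s: 11.03
position: [0.5245, 0.039, 0.0626]
ee_rot: [-0.466, 0.885, 0.0, -0.0]
ft_force: [-0.1, -0.4, 0.4]
width: 0.0087
finger_force: 98.8
```

Request:
drive_tool:
  rows: "1 0 0 -0.05 0 0 0;1 0 0 -0.05 0 0 0;1 0 0 0 0 0 0"

```text
time_s: 11.28
position: [0.5246, 0.0391, 0.0618]
ee_rot: [-0.466, 0.885, 0.0, -0.0]
ft_force: [0.6, 0.5, -0.3]
width: 0.0082
finger_force: 98.8
```

Request:
drive_tool:
  rows: "1 0 0 -0.05 0 0 0;1 0 0 -0.05 0 0 0;1 0 0 0 0 0 0"

```text
time_s: 11.53
position: [0.5246, 0.039, 0.0607]
ee_rot: [-0.466, 0.885, 0.0, -0.0]
ft_force: [-0.2, 0.5, -0.1]
width: 0.0085
finger_force: 98.8
```

Request:
drive_tool:
  rows: "1 0 0 -0.05 0 0 0;1 0 0 0 0 0 0"

```text
time_s: 11.7
position: [0.5246, 0.0391, 0.0602]
ee_rot: [-0.466, 0.885, 0.0, -0.0]
ft_force: [-1.1, 0.2, -0.8]
width: 0.0084
finger_force: 98.8
```

Request:
drive_tool:
  rows: "1 0 0 -0.05 0 0 0;1 0 0 0 0 0 0"

```text
time_s: 11.87
position: [0.5246, 0.039, 0.0597]
ee_rot: [-0.466, 0.885, 0.0, -0.0]
ft_force: [0.6, -0.5, 0.2]
width: 0.0084
finger_force: 98.8
```

Request:
drive_tool:
  rows: "1 0 0 -0.05 0 0 0;1 0 0 0 0 0 0"

```text
time_s: 12.03
position: [0.5247, 0.0391, 0.0594]
ee_rot: [-0.466, 0.885, -0.0, 0.0]
ft_force: [0.6, 0.5, 0.3]
width: 0.0082
finger_force: 98.9
```

Request:
drive_tool:
  rows: "1 0 0 -0.04 0 0 0;1 0 0 0 0 0 0"

```text
time_s: 12.2
position: [0.5247, 0.0391, 0.0592]
ee_rot: [-0.466, 0.885, -0.0, 0.0]
ft_force: [-0.4, -0.7, 2.8]
width: 0.0085
finger_force: 99.4
```

Request:
drive_tool:
  rows: "1 0 0 -0.04 0 0 0;1 0 0 0 0 0 0"

```text
time_s: 12.37
position: [0.5247, 0.0391, 0.059]
ee_rot: [-0.466, 0.885, -0.0, 0.0]
ft_force: [-2.3, -0.4, 6.2]
width: 0.0084
finger_force: 99.9
```

Request:
drive_tool:
  rows: "1 0 0 -0.05 0 0 0;1 0 0 0 0 0 0;1 0 0 0 0 0 0"

```text
time_s: 12.62
position: [0.5248, 0.0391, 0.0588]
ee_rot: [-0.466, 0.885, -0.0, 0.0]
ft_force: [-2.3, -1.5, 10.0]
width: 0.0084
finger_force: 100.5
```

Request:
drive_tool:
  rows: "1 0 0 -0.04 0 0 0;1 0 0 0 0 0 0;1 0 0 0 0 0 0"

```text
time_s: 12.87
position: [0.5248, 0.0391, 0.0587]
ee_rot: [-0.466, 0.885, -0.0, 0.0]
ft_force: [-1.9, -0.8, 11.5]
width: 0.0084
finger_force: 100.9
```

Request:
drive_tool:
  rows: "1 0 0 -0.06 0 0 0;1 0 0 0 0 0 0;1 0 0 0 0 0 0"

```text
time_s: 13.12
position: [0.5248, 0.0392, 0.0585]
ee_rot: [-0.466, 0.885, -0.001, 0.0]
ft_force: [-3.1, -1.4, 16.7]
width: 0.0082
finger_force: 101.5
```

Request:
drive_tool:
  rows: "1 -0.006 0.004 -0.005 0 0 -3;1 -0.012 0.008 -0.01 0 0 -6;1 -0.012 0.008 -0.01 0 0 -6;1 -0.012 0.008 -0.01 0 0 -6"

```text
time_s: 13.45
position: [0.5244, 0.0395, 0.0582]
ee_rot: [-0.295, 0.956, -0.0, 0.001]
ft_force: [-4.4, 0.3, 16.7]
width: 0.0086
finger_force: 101.5
```

Request:
drive_tool:
  rows: "1 -0.012 0.012 -0.01 0 0 -6;1 -0.010 0.013 -0.01 0 0 -6;1 -0.008 0.014 -0.01 0 0 -6;1 -0.006 0.014 -0.01 0 0 -6;1 -0.004 0.014 -0.01 0 0 -6;1 -0.002 0.014 -0.01 0 0 -6"

```text
time_s: 13.95
position: [0.5242, 0.0405, 0.0576]
ee_rot: [0.015, 1.0, 0.0, 0.001]
ft_force: [-2.0, 0.8, 16.0]
width: 0.0081
finger_force: 101.4
```

Request:
drive_tool:
  rows: "1 0 0.014 -0.011 0 0 -6;1 0.002 0.014 -0.011 0 0 -6;1 0.004 0.014 -0.01 0 0 -6;1 0.005 0.013 -0.01 0 0 -6;1 0.006 0.013 -0.01 0 0 -6;1 0.008 0.012 -0.01 0 0 -6;1 0.009 0.011 -0.01 0 0 -6;1 0.01 0.01 -0.01 0 0 -6"

```text
time_s: 14.62
position: [0.5249, 0.0415, 0.0568]
ee_rot: [0.42, 0.907, 0.001, 0.001]
ft_force: [-1.7, -0.5, 16.1]
width: 0.0084
finger_force: 101.4
```

Request:
drive_tool:
  rows: "1 0.011 0.009 -0.011 0 0 -6;1 0.012 0.008 -0.011 0 0 -6;1 0.013 0.006 -0.01 0 0 -6;1 0.013 0.005 -0.01 0 0 -6;1 0.014 0.003 -0.01 0 0 -6;1 0.014 0.002 -0.01 0 0 -6;1 0.014 0 -0.01 0 0 -6;1 0.014 -0.001 -0.01 0 0 -6"

```text
time_s: 15.28
position: [0.5261, 0.0418, 0.056]
ee_rot: [0.753, 0.658, 0.001, 0.001]
ft_force: [-2.0, -0.1, 16.1]
width: 0.0084
finger_force: 101.4
```

```bash
python3 -c "
from h import *
st()"
```

```text
t 15.28 p [0.5261 0.0418 0.056 ] yang -7.7 z [ 0.002  0.001 -1.   ] q [-0.23  0.86  0.1   2.   -0.27  0.3  -0.04] F [-2.  -0.1 16.1] w 0.0084 ff 101.41221284866333
```

Request:
drive_tool:
  rows: "1 0.014 -0.003 -0.011 0 0 -6;1 0.014 -0.004 -0.011 0 0 -6;1 0.013 -0.006 -0.01 0 0 -6;1 0.013 -0.007 -0.01 0 0 -6;1 0.012 -0.008 -0.01 0 0 -6;1 0.011 -0.009 -0.01 0 0 -6;1 0.01 -0.011 -0.01 0 0 -6;1 0.009 -0.012 -0.01 0 0 -6"

```text
time_s: 15.95
position: [0.5272, 0.0409, 0.0552]
ee_rot: [0.956, 0.295, 0.001, 0.0]
ft_force: [-2.5, -0.2, 15.9]
width: 0.0084
finger_force: 101.4
```

Request:
drive_tool:
  rows: "1 0.008 -0.012 -0.012 0 0 -6;1 0.006 -0.013 -0.011 0 0 -6;1 0.005 -0.014 -0.01 0 0 -6;1 0.003 -0.014 -0.01 0 0 -6;1 0.002 -0.014 -0.01 0 0 -6;1 0 -0.014 -0.01 0 0 -6;1 -0.002 -0.014 -0.01 0 0 -6;1 -0.002 -0.01 -0.007 0 0 -4;1 0 0 0 0 0 0"

```text
time_s: 16.7
position: [0.5273, 0.0397, 0.0544]
ee_rot: [0.995, -0.101, 0.001, -0.0]
ft_force: [-2.2, 0.5, 16.9]
width: 0.0084
finger_force: 101.5
```

```bash
python3 -c "
from h import *
st()"
```

```text
t 16.7 p [0.5273 0.0397 0.0544] yang -101.6 z [ 0.002  0.    -1.   ] q [-0.42  0.91  0.44  2.   -0.93  0.43 -1.03] F [-2.2  0.5 16.9] w 0.0084 ff 101.54523611068726
```

Request:
drive_tool:
  rows: "1 0 0 0.08 0 0 0;1 0 0 0.07 0 0 0;1 0 0 0 0 0 0;1 0 0 0 0 0 0"

```text
time_s: 17.03
position: [0.5272, 0.0397, 0.0549]
ee_rot: [0.995, -0.1, 0.001, -0.0]
ft_force: [0.1, 0.1, 7.8]
width: 0.0083
finger_force: 99.9
```

Request:
drive_tool:
  rows: "1 0 0 0.04 0 0 0;1 0 0 0.03 0 0 0;1 0 0 0 0 0 0;1 0 0 0 0 0 0"

```text
time_s: 17.37
position: [0.527, 0.0398, 0.0551]
ee_rot: [0.995, -0.1, 0.001, 0.0]
ft_force: [1.5, -1.0, 3.1]
width: 0.0081
finger_force: 99.6
```

Now release gently, then go straight up.

Request:
drive_tool:
  rows: "0.8 0 0 0 0 0 0;0.75 0 0 0 0 0 0;0.7 0 0 0 0 0 0;0.6 0 0 0 0 0 0;0.5 0 0 0 0 0 0;0.5 0 0 0 0 0 0;0.5 0 0 0 0 0 0;0.5 0 0 0 0 0 0"
  grip_force: 20

```text
time_s: 18.03
position: [0.5264, 0.0399, 0.055]
ee_rot: [0.995, -0.1, -0.0, 0.0]
ft_force: [0.4, -0.4, -0.2]
width: 0.0426
finger_force: 0.0
```

Request:
drive_tool:
  rows: "0.5 0 0 0.5 0 0 0;0.5 0 0 1 0 0 0;0.5 0 0 2 0 0 0;0.5 0 0 2.5 0 0 0;0.5 0 0 2.5 0 0 0;0.5 0 0 2.5 0 0 0;0.5 0 0 2 0 0 0;0.5 0 3 0 0 0 0;0.5 0 3 0 0 0 0;0.5 0 3 0 0 0 0;0.5 0 0 0 0 0 0;0.5 0 0 0 0 0 0"

```text
time_s: 19.03
position: [0.5261, 0.1321, 0.1855]
ee_rot: [0.995, -0.097, 0.0, -0.0]
ft_force: [0.5, -0.6, -0.3]
width: 0.0425
finger_force: 0.0
```

Run:
```python
from h import *
st()
i=robot.read_camera("side")
cv2.imwrite("pics/end.png",cv2.resize(i[148:208,216:296],(800,600),interpolation=cv2.INTER_CUBIC))
```

```text
t 19.03 p [0.5261 0.1321 0.1855] yang -101.2 z [ 0.     0.001 -1.   ] q [-0.74  0.76  0.72  1.89 -0.72  0.77 -1.37] F [ 0.5 -0.6 -0.3] w 0.0425 ff 0.0
```

View pics/end.png

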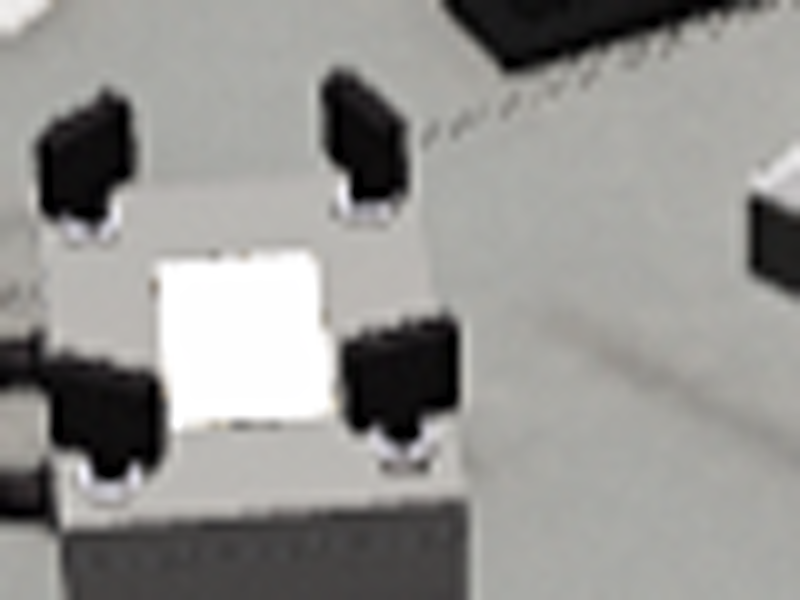

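The screw stands upright in its hole, paddle at crop (400,375), with the flange just above the lid at (405,445). The robot is clear, so I'm handing in.

```bash
python3 -c "
from workcell import robot
print(robot.job_done())"
```

```text
the job is handed in; nothing more can be done
None
```

The screw from the stand is in the empty pilot hole, turned 247° clockwise under readings of about 16–17 N and so about 4.1 mm deeper. I let go and left it standing upright, and handed the job in at about 19 s; no verdict was returned.

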